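# Push the seed tray home into the row along the trough

### The arm

A 6-joint arm with a two-finger parallel gripper is mounted at the origin on the work surface. World frame = base frame: x ahead of the robot, y to its left, z up, the work surface at z = 0. Lengths are in m, angles in rad, forces in N, time in s.
With the tool pointing down it reaches from about 0.375 to 0.9 m from the base axis. Payload 3.1 kg.
Tool frame: the origin (TCP) lies on the centre line of the jaws, within the pads' length; the fingertips stand 8 mm ahead of it and the grasp point (between the pads) lies 11 mm behind it; z points along the fingers, y is the line along which they close (so a half turn about z gives the same grasp; the last joint's range is limited). The gripper opens to 87 mm and grips with 3 to 60 N. Pads are 19 mm wide; open, the fingers measure 117 mm over their backs; the gripper's body (75 mm by 190 mm) begins 51 mm behind the grasp point.
Start: joints at [-1.478, 0.527, 1.433, -0, 1.181, -0.178], TCP at [0.167, -0.602, 0.231] pointing down, gripper open.
Joint ranges: [-3.08, 3.08], [-0.75, 2.2], [0.22, 2.44], [-1.43, 4.57], [0, 2.65], [-2.85, 2.85]. Speed limits (rad/s): [2.79, 2.79, 3.14, 3.14, 3.14, 3.14].

### API

Orientations are given as a unit quaternion [x, y, z, w].
In Python, from rig import robot gives the robot as it stands. The module is installed in compiled form; this text tells all that it offers.
- The arm moves only by the tool send_rows, never from a script. Its argument "increments" is one flat list of numbers, 7 for each row, row after row: the turn, a rotation vector about the world's x, y, z in rad, then the shift along the world's x, y, z in cm, then the opening, from 0 (shut) to 1 (fully open). A call has 1 to 20 rows; each row shifts and turns the commanded pose from where the row before left it; what a row does not reach is not made up. A row lasts 1/12 s, in which the tool goes at most 41.7 mm and 7.16 degrees, less where a joint would pass 70% of its speed; a pose out of reach is approached as far as the arm can. A call is refused whole if a number of a shift passes 4.17 or a number of a turn 0.125, either way. A call with a gripper value outside its range is refused whole. The fingers move at their own pace and stop on an object; "newtons" is the grip in N (left out, the last holds). Time passes only in rows, so rows that do not move let the fingers close. It gives the time, the measured TCP pose, the force, the opening and the grip force at its end, in the units of the state.
- robot.get_obs(): the state, without advancing time (a new reading comes with each control period).
- robot.camera(name): name is "scene" or "top" or "wrist"; returns a dict with "image" (420x560x3 uint8, red, green, blue), "range_z" (420x560 float32, m along the optical axis (not along the pixel's ray), 0 where there is no reading), "fx", "fy", "cx", "cy" (pixels), "R" (3x3) and "t" (3): a world point X has camera coordinates R X + t. Camera axes: x right, y down, z forward; pixel columns grow to the right and rows downward; lengths in m; the calibration is good to about 2 mm. A picture is of the moment at which its call begins.
- robot.hand_in(): hands the job in; it is judged then, once.
The state is a dict: "time": time; "q": joint angles; "joint_velocities": joint speeds; "joint_torque": joint torques, N m; "position": TCP position; "tool_rot": TCP orientation; "ft_force": force on the tool from outside, world axes, zero at the start; "moment": the same for the moment, N m; "grip_width": finger opening in m; "grip_force": force on a finger pad.
Only numpy, scipy, OpenCV 4.12 (cv2) and the standard library are available. Lean on these libraries where they do the work, as an engineer would, in place of code of your own. Each camera call takes 0.05 s, during which the arm holds its last target. There are 200 camera calls.

### The job

Push the empty seed tray home into the row along the planted trough: one long side flat against the trough's front face and one end up against the inner end of the other seed tray, the one that holds two potted herbs. Slide it gently along the tiles with your fingers, without pinching it, picking it up or tipping it, do not shove the loaded tray out of its place, and leave everything else on the counter undisturbed.

Things in the scene. Friction and masses are not known exactly. Their poses are not given: they have to be found in the camera images.
- tray: The empty seed tray to push: thin black plastic, six shallow cells, about 0.14 kg. Over the rim 115 mm along its x, 170 mm along its y (long side), 50 mm high; the rim (top 5 mm) stands 4 mm proud of the walls. Origin: centre of its underside, z = 0. At yaw 0 its long sides run along world y; it starts within 0.35 rad of that. Meet the stops slowly: over 40 N of push or squeeze is too rough.
- trough: The planted trough, off-white, 150 mm along its own x, 800 mm along its own y, 100 mm high (low herbs rise some 25 mm above that), with plain upright faces; too heavy to move. Origin: centre of its underside, at z = 0. Its own x points away from the robot, so its front face (towards the robot) is the plane x = -75 mm in its own frame; a tray lying flat against it has its centre at x = -132.5 mm. It stands across the counter beyond the trays, turned by at most 0.1 rad.
- full_tray: The other seed tray, same black plastic and same size (115 x 170 x 50 mm), already in its place with its long side against the trough, towards the trough's left end (+y) or its right end (-y). Its inner end is the one nearer the trough's middle, 85 mm from its centre. With its pots it weighs about 0.8 kg and is loose. Origin: centre of its underside; axes parallel to the trough's.
- pot_a: Small terracotta pot with a herb, 76 mm across the rim, 72 mm high (the herb reaches some 110 mm), standing loose in the loaded tray. Origin: centre of its underside.
- pot_b: The second such pot in the loaded tray. Origin: centre of its underside.
- blue_pot: Empty blue ceramic plant pot, 100 mm across the rim, 105 mm high, standing in front of the other end of the trough. Not part of the job. Origin: centre of its underside.
- spray_bottle: Empty green spray bottle with a white trigger head, 76 mm in diameter, 220 mm high, at the robot's left. Not part of the job. Origin: centre of its underside.
- trowel: Small steel trowel with a wooden handle, 265 mm long, 65 mm wide, up to 28 mm high, lying at the robot's right, blade along its own +x. Not part of the job. Origin: on the counter at the middle of its length.
- bucket: Grey watering bucket with a closed hinged flip lid, 205 mm across the rim, 200 mm high, at the robot's far left. Not part of the job. Origin: centre of its underside.
Not all that is in view belongs to the job. Leave any pink or purple look-alike of the pot_b alone.

How it is judged:
At the end, for the whole second after the job is handed in: Empty tray flat and at rest, its whole long side against the trough (gap at its middle under 6 mm, parallel within 0.05 rad), its end against the inner end of the loaded tray (gap under 7 mm); loaded tray within 15 mm of its start, its pots upright (x of tray in the frame of trough above -0.1385 m and angle between the y axis of tray and the y axis of trough, either way round below 0.05 rad and y of tray in the frame of trough between -0.25 and 0.25 m and (y of tray in the frame of full_tray between -0.177 and -0.15 m or y of tray in the frame of full_tray between 0.15 and 0.177 m) and height (world z) of tray below 0.004 m and angle between tray's own z axis and vertical below 0.04 rad and linear speed of tray below 0.01 m/s and distance of full_tray from where it was at the start of the episode below 0.015 m and angle between each of pot_a, pot_b's own z axis and vertical below 0.15 rad); the robot touches nothing.
It fails at once if the seed tray is lifted off the counter or tipped up (height (world z) of tray above 0.012 m or angle between tray's own z axis and vertical above 0.15 rad).
It fails at once if the loaded tray is shoved out of its place (distance of full_tray from where it was at the start of the episode above 0.015 m).
It fails at once if a pot in the loaded tray is tipped or taken out (angle between any of pot_a, pot_b's own z axis and vertical above 0.3 rad or distance of any of pot_a, pot_b from where it was at the start of the episode above 0.03 m).
It fails at once if the blue pot, spray bottle, trowel or bucket is moved or knocked over (distance of any of blue_pot, spray_bottle, trowel, bucket from where it was at the start of the episode above 0.015 m or angle between any of blue_pot, spray_bottle, bucket's own z axis and vertical above 0.3 rad).
It fails at once if the tray is pinched or pushed roughly, with over 40 N on it from the fingers (contact force between tray and the fingers above 40 N).
It also fails if it takes over 64 s, if anything falls off the work surface, if the arm or the gripper's body presses on something with over 40 N, if the wrist force passes 120 N, or if a joint passes its speed limit or range.

## Working session

There is one attempt and no reset: what is moved stays moved. The work goes in short steps, Python scripts to look and compute and a tool call to move; the robot and the scene stay as the last step left them, time stands still between calls to the robot, and variables do not carry over. Pictures are saved under pics/ and viewed, at most 10 in all, crops included, and the job is handed in when it is done.

Besides the shell and the picture viewer there is one more tool, called after "Request:" by a JSON object that holds its "name" and its "arguments". send_rows: Moves the arm, as the interface text tells. Its arguments: {"type":"object","properties":{"increments":{"type":"array"},"newtons":{"type":"number"}},"required":["increments"]}

```bash
mkdir -p pics; python3 - <<'E'
from rig import robot
import cv2,numpy as np
for n in("top","scene"):
    c=robot.camera(n); cv2.imwrite(f"pics/{n}0.png",c["image"][:,:,::-1]); np.savez(f"{n}0.npz",**c)
    print(n,c["fx"],c["cx"],c["cy"],(-c["R"].T@c["t"]).round(3),c["R"].round(3).tolist())
print(robot.get_obs())
E
```

```text
top 442.340627450028 273.9225252375795 209.25953953346212 [ 0.338 -0.021  1.712] [[0.015, -1.0, 0.002], [-0.99, -0.015, -0.139], [0.139, 0.0, -0.99]]
scene 406.4975580447515 278.2191753457894 204.2545976152464 [ 1.242 -0.51   0.997] [[0.597, 0.802, -0.005], [0.611, -0.46, -0.644], [-0.519, 0.381, -0.765]]
{'time': 0.1, 'q': array([-1.47850819e+00,  5.28373029e-01,  1.43378026e+00, -2.50303475e-05,
        1.18138493e+00, -1.78479667e-01]), 'joint_velocities': array([-0.00012389, -0.00304347, -0.00145212,  0.00059299, -0.00094392,
       -0.00166747]), 'joint_torque': array([-5.62068919e-05, -4.40986311e+01, -1.77150679e+01,  6.34859875e-02,
        5.34466084e-02, -4.05521666e-05]), 'position': array([ 0.16714316, -0.60156742,  0.22966764]), 'tool_rot': array([ 9.90848477e-01,  1.34975366e-01,  3.03468876e-05, -9.72375149e-04]), 'ft_force': array([ 0.13247597, -0.78095152, -0.20336447]), 'moment': array([0.00991892, 0.02693126, 0.0912366 ]), 'grip_force': 0.0, 'grip_width': 0.0869955589043746}
```

View pics/top0.png

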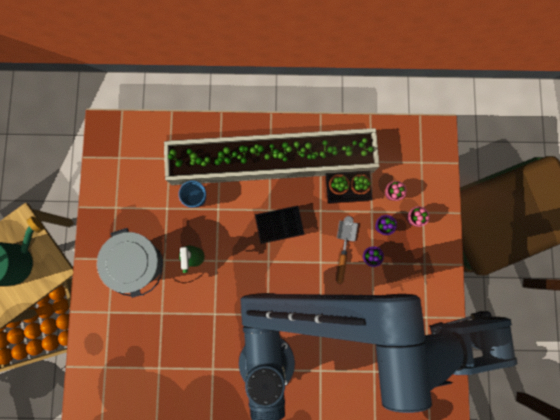

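View pics/scene0.png

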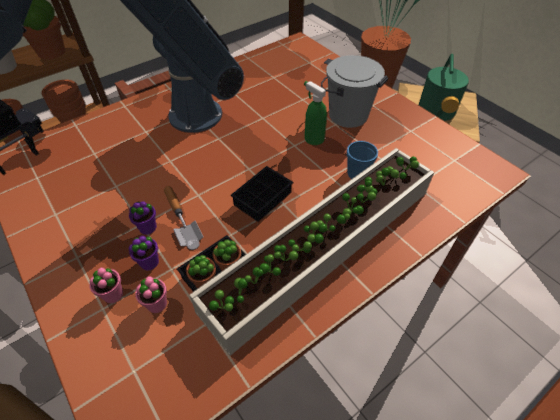

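The top view shows the empty tray at (280,224), the loaded tray at (350,187) on the right, the trough from (165,160) to (377,150), the blue pot at (193,193) and the trowel at (345,245). The scene view agrees.

```bash
cat > h.py <<'E'
import numpy as np,cv2
def world(c):
    v,u=np.mgrid[0:420,0:560]; z=c["range_z"]
    P=np.stack([(u-c["cx"])/c["fx"]*z,(v-c["cy"])/c["fy"]*z,z],-1)
    return (P-c["t"])@c["R"]
def plane(c,uv,h):
    uv=np.atleast_2d(uv); d=np.c_[(uv[:,0]-c["cx"])/c["fx"],(uv[:,1]-c["cy"])/c["fy"],np.ones(len(uv))]@c["R"]
    o=-c["R"].T@c["t"]; return (o+d*((h-o[2])/d[:,2])[:,None])[:,:2]
def black_rect(c,box,h=.05,thr=60):
    x0,y0,x1,y1=box; m=np.zeros((420,560),np.uint8)
    m[y0:y1,x0:x1]=(c["image"][y0:y1,x0:x1].max(-1)<thr)*255
    m=cv2.morphologyEx(m,cv2.MORPH_CLOSE,np.ones((3,3)))
    k=max(cv2.findContours(m,0,cv2.CHAIN_APPROX_NONE)[0],key=cv2.contourArea)
    return cv2.minAreaRect((plane(c,k[:,0].astype(float),h)*1000).astype(np.float32)),k
E
python3 - <<'E'
from h import *
c=dict(np.load("top0.npz")); W=world(c); im=c["image"].astype(int)
s=np.zeros((420,560),bool); s[120:190,155:390]=1
m=s&(abs(W[...,2]-.1)<.012)&(im.min(-1)>110)
pts=(plane(c,np.argwhere(m)[:,::-1].astype(float),.1)*1000).astype(np.float32)
print("trough",cv2.minAreaRect(pts),cv2.boxPoints(cv2.minAreaRect(pts)).tolist())
# columnwise front edge of rim
A=[]
for u in range(172,370):
    r=np.where(m[:,u])[0]
    if len(r):A.append(plane(c,[u,r.max()+.5],.1)[0])
A=np.array(A);p=np.polyfit(A[:,1],A[:,0],1);k=abs(A[:,0]-np.polyval(p,A[:,1]))<.006;p=np.polyfit(A[k,1],A[k,0],1)
print("front edge x=a*y+b",p,k.sum())
for n,b in(("tray",(250,200,308,248)),("full",(322,168,376,206))):
    for thr in(50,70):
        r,kk=black_rect(c,b,.05,thr);print(n,thr,r,cv2.boxPoints(r).round().tolist(),cv2.boundingRect(kk))
hsv=cv2.cvtColor(c["image"],cv2.COLOR_RGB2HSV)
mm=(hsv[...,0]>95)&(hsv[...,0]<120)&(hsv[...,1]>110);mm[:175]=0;mm[212:]=0;mm[:,:175]=0;mm[:,215:]=0
q=W[mm];print("blue",q.min(0),q.max(0))
t=(W[...,2]>.006)&(W[...,2]<.04);t[:212]=0;t[285:]=0;t[:,:330]=0;t[:,365:]=0
q=W[t];print("trowel",q.min(0),q.max(0))
t=(W[...,2]>.1);t[:240]=0;t[275:]=0;t[:,:170]=0;t[:,210:]=0
print("spray",W[t].min(0),W[t].max(0))
t=(W[...,2]>.02);t[:205]=0;t[248:]=0;t[:,:250]=0;t[:,308:]=0
print("trayd",W[t].min(0),W[t].max(0))
E
```

```text
trough ((772.8269653320312, -4.70196533203125), (148.753173828125, 797.8504028320312), 4.53795051574707) [[667.1207885742188, 387.0880126953125], [730.2462768554688, -408.26123046875], [878.5331420898438, -396.491943359375], [815.4076538085938, 398.8572998046875]]
front edge x=a*y+b [-0.07904854  0.6980218 ] 198
tray 50 ((512.8695068359375, -41.436317443847656), (112.96251678466797, 173.12551879882812), 12.860841751098633) [[439.0, 30.0], [477.0, -138.0], [587.0, -113.0], [549.0, 56.0]] (256, 206, 48, 38)
tray 70 ((506.4723815917969, -41.284820556640625), (128.92910766601562, 241.4814453125), 13.24202823638916) [[416.0, 61.0], [471.0, -174.0], [597.0, -144.0], [542.0, 91.0]] (250, 205, 58, 43)
full 50 ((663.4541015625, -304.28912353515625), (114.32036590576172, 167.6554412841797), 4.593533992767334) [[600.0, -225.0], [613.0, -392.0], [727.0, -383.0], [714.0, -216.0]] (326, 171, 46, 32)
full 70 ((664.01416015625, -304.25927734375), (116.7254409790039, 171.28126525878906), 4.7204179763793945) [[599.0, -224.0], [613.0, -394.0], [729.0, -385.0], [715.0, -214.0]] (325, 171, 48, 32)
blue [ 0.33769465 -0.02061496 -0.00514644] [0.67636483 0.33012704 1.71241837]
trowel [ 0.29293979 -0.37027914  0.00600243] [ 0.57064824 -0.23815881  0.03709872]
spray [ 0.33061739 -0.02061496  0.1045802 ] [0.42357289 0.3158541  1.71241837]
trayd [ 0.33769465 -0.1315242   0.02009607] [0.58486591 0.05476249 1.71241837]
```

Request:
{"name": "send_rows", "arguments": {"increments": [0,0,-0.096,2.0,2.5,0,1,0,0,-0.096,2.0,2.5,0,1,0,0,0,2.0,2.5,0,1,0,0,0,2.0,2.5,0,1,0,0,0,2.0,2.5,0,1,0,0,0,2.0,2.5,0,1,0,0,0,2.0,2.5,0,1,0,0,0,2.0,2.5,0,1,0,0,0,2.0,2.5,0,1,0,0,0,2.0,2.5,0,1,0,0,0,0.4,3.1,0,1,0,0,0,0.4,3.1,0,1,0,0,0,0.4,3.1,0,1,0,0,0,0.4,3.1,0,1,0,0,0,0.4,3.1,0,1,0,0,0,0.4,3.1,0,1,0,0,0,0.4,3.1,0,1,0,0,0,0.4,3.1,0,1,0,0,0,0.4,3.1,0,1,0,0,0,0.2,2.7,0,1]}}

```text
time: 1.77
position: [0.405, -0.0443, 0.2304]
tool_rot: [0.999, 0.04, -0.0, -0.0]
ft_force: [0.0, 0.2, -0.0]
grip_width: 0.0869
grip_force: 0.0
```

Request:
{"name": "send_rows", "arguments": {"increments": [0,0,0,0,0,-3,1,0,0,0,0,0,-3,1,0,0,0,0,0,-3,1,0,0,0,0,0,-3,1,0,0,0,0,0,-3,1,0,0,0,0,0,-2,1,0,0,0,0,0,-1.5,1,0,0,0,0,0,-1,1,0,0,0,0,0,0,1,0,0,0,0,0,0,1]}}

```text
time: 2.6
position: [0.4049, -0.0461, 0.0351]
tool_rot: [0.999, 0.039, -0.001, -0.0]
ft_force: [0.0, -0.1, 0.1]
grip_width: 0.0872
grip_force: 0.0
```

Request:
{"name": "send_rows", "arguments": {"increments": [0,0,0,0.6,0.05,0,1,0,0,0,0.6,0.05,0,1,0,0,0,0.6,0.05,0,1,0,0,0,0.6,0.05,0,1,0,0,0,0.6,0.05,0,1,0,0,0,0.6,0.05,0,1,0,0,0,0.6,0.05,0,1,0,0,0,0.6,0.05,0,1,0,0,0,0.6,0.05,0,1,0,0,0,0.6,0.05,0,1,0,0,0,0.6,0.05,0,1,0,0,0,0.6,0.05,0,1,0,0,0,0.6,0.05,0,1,0,0,0,0.6,0.05,0,1,0,0,0,0.6,0.05,0,1,0,0,0,0.6,0.05,0,1,0,0,0,0.6,0.05,0,1,0,0,0,0.6,0.05,0,1,0,0,0,0.6,0.05,0,1,0,0,0,0.6,0.05,0,1]}}

```text
time: 4.27
position: [0.5258, -0.0361, 0.0355]
tool_rot: [0.999, 0.039, -0.0, -0.0]
ft_force: [-0.1, 0.6, -0.9]
grip_width: 0.0873
grip_force: 0.2
```

```bash
python3 - <<'E'
from rig import robot
import cv2,numpy as np
for n in("top","scene"):
    c=robot.camera(n); np.savez(f"{n}1.npz",**c)
    if n=="scene":cv2.imwrite("pics/scene1.png",c["image"][:,:,::-1])
    else: cv2.imwrite("pics/top1.png",cv2.resize(c["image"][120:300,150:400,::-1],None,fx=3,fy=3))
print(robot.get_obs()["ft_force"])
E
```

```text
[-0.03178047 -0.70406145  0.08623527]
```

View pics/scene1.png

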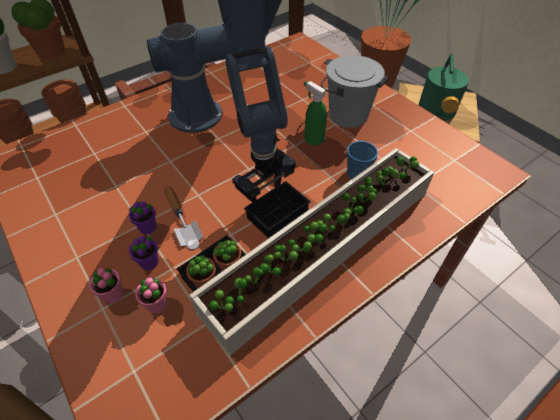

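The tray (278,208) is now parallel to the trough and both fingers are on its near side. I'll continue, more slowly.

Request:
{"name": "send_rows", "arguments": {"increments": [0,0,0,0.4,0.03,0,1,0,0,0,0.4,0.03,0,1,0,0,0,0.4,0.03,0,1,0,0,0,0.4,0.03,0,1,0,0,0,0.4,0.03,0,1,0,0,0,0.4,0.03,0,1,0,0,0,0.4,0.03,0,1,0,0,0,0.4,0.03,0,1,0,0,0,0.3,0.02,0,1,0,0,0,0.2,0.02,0,1,0,0,0,0.1,0,0,1,0,0,0,0.1,0,0,1,0,0,0,0.1,0,0,1,0,0,0,0.1,0,0,1]}}

```text
time: 5.53
position: [0.566, -0.0334, 0.0356]
tool_rot: [0.999, 0.039, -0.0, -0.0]
ft_force: [-0.6, -0.1, 0.5]
grip_width: 0.0867
grip_force: 0.3
```

Request:
{"name": "send_rows", "arguments": {"increments": [0,0,0,0.1,0,0,1,0,0,0,0.1,0,0,1,0,0,0,0.1,0,0,1,0,0,0,0.1,0,0,1,0,0,0,0.1,0,0,1,0,0,0,0.1,0,0,1,0,0,0,0,0,0,1]}}

```text
time: 6.12
position: [0.5726, -0.0334, 0.0356]
tool_rot: [0.999, 0.039, 0.0, 0.0]
ft_force: [-0.2, -0.0, -0.4]
grip_width: 0.0872
grip_force: 0.0
```

Request:
{"name": "send_rows", "arguments": {"increments": [0,0,0,0.1,0,0,1,0,0,0,0.1,0,0,1,0,0,0,0.1,0,0,1,0,0,0,0,0,0,1]}}

```text
time: 6.45
position: [0.5749, -0.0334, 0.0355]
tool_rot: [0.999, 0.04, -0.0, -0.0]
ft_force: [-1.5, -0.6, 0.8]
grip_width: 0.087
grip_force: 0.8
```

```bash
python3 - <<'E'
from rig import robot
print(robot.get_obs()["ft_force"])
E
```

```text
[-1.53169672 -0.58484134  0.76343386]
```

Request:
{"name": "send_rows", "arguments": {"increments": [0,0,0,0.05,0,0,1,0,0,0,0.05,0,0,1,0,0,0,0,0,0,1]}}

```text
time: 6.7
position: [0.575, -0.0334, 0.0355]
tool_rot: [0.999, 0.04, -0.001, -0.0]
ft_force: [-3.8, -1.8, 2.5]
grip_width: 0.0872
grip_force: 2.3
```

Request:
{"name": "send_rows", "arguments": {"increments": [0,0,0,-1,0,0,1,0,0,0,-2,0,0,1,0,0,0,-1,0,2,1,0,0,0,-1,0,3,1,0,0,0,0,1,3,0,0,0,0,0,3,2,0,0,0,0,0,4,0,0,0,0,0,0,4,0,0,0,0,0,0,4,0,0,0]}}

```text
validation failed for argument at $.in...
```

```bash
python3 - <<'E'
from rig import robot
import cv2,numpy as np
c=robot.camera("top"); np.savez("top2.npz",**c)
cv2.imwrite("pics/top2.png",cv2.resize(c["image"][120:300,150:400,::-1],None,fx=3,fy=3))
print(robot.get_obs()["position"])
E
```

```text
[ 0.57499914 -0.0333754   0.03544868]
```

View pics/top2.png

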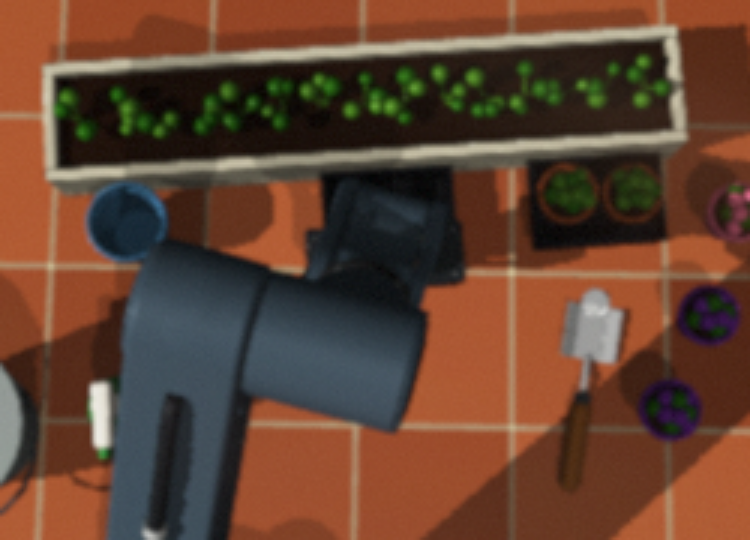

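Push contact is confirmed. The tray's far corners are at crop (322,170) and (451,168), and the loaded tray's left edge is at crop x=528, so the gap is about 94 mm.

Request:
{"name": "send_rows", "arguments": {"increments": [0,0,0,-1,0,0,1,0,0,0,-2,0,0,1,0,0,0,-1,0,2,1,0,0,0,0,0,3,1,0,0,0,0,1.3,3,0,0,0,0,0,4,0,0,0,0,0,0,4,0,0,0,0,0,0,4,0,0]}}

```text
time: 7.42
position: [0.5385, 0.1008, 0.1169]
tool_rot: [0.999, 0.038, 0.003, -0.0]
ft_force: [0.5, -0.3, -0.4]
grip_width: 0.0681
grip_force: 0.0
```

Request:
{"name": "send_rows", "arguments": {"increments": [0,0,0,3,0,0,0,0,0,0,3,0,0,0,0,0,0,3,0,0,0,0,0,0,1,0,0,0,0,0,0,0,0,0,0,0,0,0,0,0,0,0]}}

```text
time: 7.92
position: [0.6367, 0.0999, 0.1153]
tool_rot: [0.999, 0.039, 0.0, -0.0]
ft_force: [-0.8, -0.2, -0.3]
grip_width: 0.0284
grip_force: 0.0
```

```bash
python3 - <<'E'
from rig import robot
import cv2,numpy as np
print(robot.get_obs()["position"],robot.get_obs()["grip_width"])
a=[]
for n in("scene","wrist"):
    c=robot.camera(n); a.append(c["image"][:,:,::-1]); np.savez(n+"2.npz",**c)
cv2.imwrite("pics/sw2.png",cv2.resize(np.hstack([a[0][80:380,150:450],a[1][:, 70:490][60:360]]),(800,334)))
E
```

```text
[0.63666264 0.09988859 0.11527279] 0.028364585920952222
```

View pics/sw2.png

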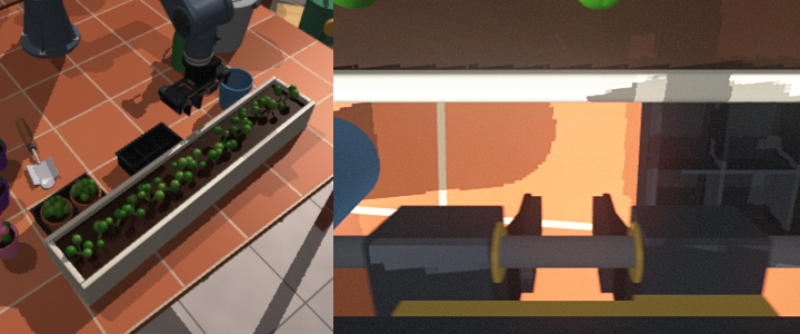

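The tray is seated along the trough, left picture (150,148). The gripper is clear of the blue pot and beside the tray's end. Next I lower it and push along the trough.

Request:
{"name": "send_rows", "arguments": {"increments": [0,0,0,0,0,0,0,0,0,0,0,0,0,0,0,0,0,0,0,-2,0,0,0,0,0,0,-2,0,0,0,0,0,0,-2,0,0,0,0,0,0,-1.5,0,0,0,0,0,0,-0.5,0,0,0,0,0,0,0,0]}}

```text
time: 8.68
position: [0.6347, 0.0996, 0.0342]
tool_rot: [0.999, 0.039, -0.002, -0.0]
ft_force: [-0.5, -0.3, 0.2]
grip_width: 0.0006
grip_force: 0.0
```

Request:
{"name": "send_rows", "arguments": {"increments": [0,0,0,0.04,-0.5,0,0,0,0,0,0.04,-0.5,0,0,0,0,0,0.04,-0.5,0,0,0,0,0,0.04,-0.5,0,0,0,0,0,0.04,-0.5,0,0,0,0,0,0.04,-0.5,0,0,0,0,0,0.04,-0.5,0,0,0,0,0,0.04,-0.5,0,0,0,0,0,0.04,-0.5,0,0,0,0,0,0.04,-0.5,0,0,0,0,0,0.04,-0.5,0,0,0,0,0,0.04,-0.5,0,0]}}

```text
time: 9.68
position: [0.641, 0.0393, 0.0356]
tool_rot: [0.999, 0.039, 0.0, -0.0]
ft_force: [0.5, 0.9, 1.3]
grip_width: 0.0003
grip_force: 0.5
```

Request:
{"name": "send_rows", "arguments": {"increments": [0,0,0,0.03,-0.4,0,0,0,0,0,0.03,-0.4,0,0,0,0,0,0.03,-0.4,0,0,0,0,0,0.03,-0.4,0,0,0,0,0,0.03,-0.4,0,0,0,0,0,0.03,-0.4,0,0,0,0,0,0.03,-0.4,0,0,0,0,0,0.03,-0.4,0,0,0,0,0,0.03,-0.4,0,0,0,0,0,0.03,-0.4,0,0,0,0,0,0.03,-0.4,0,0,0,0,0,0.03,-0.4,0,0,0,0,0,0.02,-0.2,0,0,0,0,0,0,0,0,0]}}

```text
time: 10.85
position: [0.645, -0.0112, 0.0355]
tool_rot: [0.999, 0.039, 0.0, 0.0]
ft_force: [0.1, 0.3, 0.2]
grip_width: 0.0005
grip_force: 0.0
```

```bash
python3 - <<'E'
from rig import robot
import cv2,numpy as np
c=robot.camera("scene"); np.savez("scene3.npz",**c)
d=robot.camera("top"); np.savez("top3.npz",**d)
a=cv2.resize(c["image"][160:310,160:330,::-1],(450,397)); b=cv2.resize(d["image"][150:240,250:340,::-1],(340,340))
b=cv2.copyMakeBorder(b,0,57,0,0,cv2.BORDER_CONSTANT)
cv2.imwrite("pics/s3.png",np.hstack([a,b]))
E
```

```text
(no output)
```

View pics/s3.png

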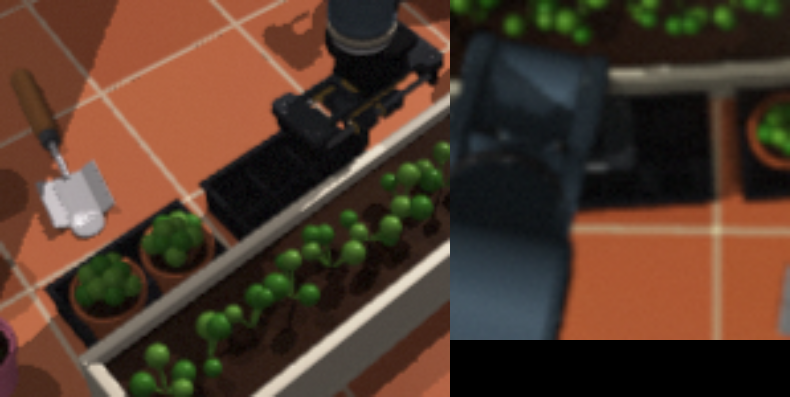

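The tray is still flat to the trough. The gap runs from crop x=714 to 740, about 25 mm, so the end should meet at TCP y ≈ -0.035.

Request:
{"name": "send_rows", "arguments": {"increments": [0,0,0,0.02,-0.3,0,0,0,0,0,0.02,-0.3,0,0,0,0,0,0.02,-0.3,0,0,0,0,0,0.02,-0.3,0,0,0,0,0,0.02,-0.3,0,0,0,0,0,0.02,-0.2,0,0,0,0,0,0.01,-0.1,0,0,0,0,0,0.01,-0.1,0,0,0,0,0,0,0,0,0]}}

```text
time: 11.7
position: [0.6462, -0.0297, 0.0355]
tool_rot: [0.999, 0.039, 0.0, 0.0]
ft_force: [-0.2, -0.3, 0.1]
grip_width: 0.0003
grip_force: 0.0
```

Request:
{"name": "send_rows", "arguments": {"increments": [0,0,0,0.01,-0.1,0,0,0,0,0,0.01,-0.1,0,0,0,0,0,0,0,0,0]}}

```text
time: 11.95
position: [0.6464, -0.0315, 0.0356]
tool_rot: [0.999, 0.039, -0.0, 0.0]
ft_force: [0.3, -0.5, -0.2]
grip_width: 0.0005
grip_force: 0.1
```

Request:
{"name": "send_rows", "arguments": {"increments": [0,0,0,0,-0.1,0,0,0,0,0,0,-0.1,0,0,0,0,0,0,0,0,0]}}

```text
time: 12.2
position: [0.6465, -0.0336, 0.0356]
tool_rot: [0.999, 0.039, 0.0, 0.0]
ft_force: [0.7, -0.6, -0.4]
grip_width: 0.0003
grip_force: 0.1
```

Request:
{"name": "send_rows", "arguments": {"increments": [0,0,0,0,-0.1,0,0,0,0,0,0,-0.1,0,0]}}

```text
time: 12.37
position: [0.6464, -0.0354, 0.0355]
tool_rot: [0.999, 0.039, -0.0, -0.0]
ft_force: [0.5, 0.1, -0.6]
grip_width: 0.0004
grip_force: 0.2
```

Request:
{"name": "send_rows", "arguments": {"increments": [0,0,0,0,-0.1,0,0,0,0,0,0,-0.1,0,0]}}

```text
time: 12.53
position: [0.6464, -0.0375, 0.0356]
tool_rot: [0.999, 0.039, 0.0, -0.0]
ft_force: [0.5, 0.9, -0.6]
grip_width: 0.0004
grip_force: 0.2
```

```bash
python3 - <<'E'
from rig import robot
import cv2,numpy as np
c=robot.camera("scene"); d=robot.camera("top"); np.savez("top4.npz",**d)
print(robot.get_obs()["ft_force"])
a=cv2.resize(c["image"][200:310,160:280,::-1],(450,412)); b=cv2.resize(d["image"][160:220,280:340,::-1],(340,340))
b=cv2.copyMakeBorder(b,0,72,0,0,cv2.BORDER_CONSTANT)
cv2.imwrite("pics/s4.png",np.hstack([a,b]))
E
```

```text
[-0.19995722  0.55216275  0.11290864]
```

View pics/s4.png

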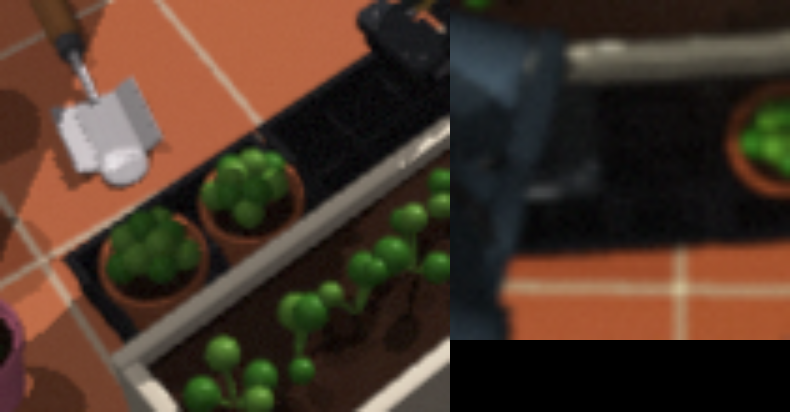

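The gap looks closed, near (262,135) left and with no orange between the trays right. I'll feel for a clear force step.

Request:
{"name": "send_rows", "arguments": {"increments": [0,0,0,0,-0.1,0,0,0,0,0,0,0,0,0]}}

```text
time: 12.8
position: [0.6465, -0.0386, 0.0356]
tool_rot: [0.999, 0.039, 0.0, 0.0]
ft_force: [0.5, 0.4, 0.0]
grip_width: 0.0005
grip_force: 0.1
```

Request:
{"name": "send_rows", "arguments": {"increments": [0,0,0,0,-0.1,0,0,0,0,0,0,0,0,0]}}

```text
time: 12.97
position: [0.6464, -0.0395, 0.0356]
tool_rot: [0.999, 0.039, 0.0, 0.0]
ft_force: [-0.2, -0.1, -0.4]
grip_width: 0.0006
grip_force: 0.1
```

Request:
{"name": "send_rows", "arguments": {"increments": [0,0,0,0,-0.1,0,0,0,0,0,0,0,0,0]}}

```text
time: 13.13
position: [0.6462, -0.0399, 0.0356]
tool_rot: [0.999, 0.039, -0.0, -0.0]
ft_force: [-0.3, 3.3, -0.2]
grip_width: 0.0009
grip_force: 1.3
```

Request:
{"name": "send_rows", "arguments": {"increments": [0,0,0,0,-0.1,0,0,0,0,0,0,0,0,0]}}

```text
time: 13.3
position: [0.6461, -0.0404, 0.0355]
tool_rot: [0.999, 0.039, -0.0, -0.001]
ft_force: [-0.3, 4.4, 0.9]
grip_width: 0.0005
grip_force: 2.6
```

Contact with the loaded tray at about 4 N. I'll back off, go round, and press the long side flat once more.

Request:
{"name": "send_rows", "arguments": {"increments": [0,0,0,0,1,0,0,0,0,0,0,2,0,0,0,0,0,0,0,3,0,0,0,0,0,0,3,0,0,0,0,-1,0,2,0,0,0,0,-3,0,0,0,0,0,0,-4,0,0,1,0,0,0,-4,0,0,1,0,0,0,-1,-2,0,1,0,0,0,0,-4,0,1,0,0,0,0,-4,0,1,0,0,0,0,0,0,1,0,0,0,0,0,0,1]}}

```text
time: 14.38
position: [0.5172, -0.1141, 0.1159]
tool_rot: [0.999, 0.038, 0.001, 0.001]
ft_force: [-1.2, 0.3, 0.3]
grip_width: 0.0397
grip_force: 0.0
```

Request:
{"name": "send_rows", "arguments": {"increments": [0,0,0,0,0,0,1,0,0,0,0,0,-2,1,0,0,0,0,0,-3,1,0,0,0,0,0,-2,1,0,0,0,0,0,-1,1,0,0,0,0,0,0,1,0,0,0,0,0,0,1]}}

```text
time: 14.97
position: [0.5163, -0.1104, 0.0354]
tool_rot: [0.999, 0.04, -0.0, -0.0]
ft_force: [-0.4, 0.8, 0.5]
grip_width: 0.0834
grip_force: 0.0
```

Now push in x from 0.516 to about 0.581.

Request:
{"name": "send_rows", "arguments": {"increments": [0,0,0,1,0,0,1,0,0,0,1,0,0,1,0,0,0,1,0,0,1,0,0,0,1,0,0,1,0,0,0,1,0,0,1,0,0,0,0.5,0,0,1,0,0,0,0.2,0,0,1,0,0,0,0.2,0,0,1,0,0,0,0.1,0,0,1,0,0,0,0.1,0,0,1,0,0,0,0.1,0,0,1,0,0,0,0,0,0,1]}}

```text
time: 15.97
position: [0.5783, -0.1114, 0.0355]
tool_rot: [0.999, 0.039, -0.0, -0.0]
ft_force: [-0.4, 0.6, 0.0]
grip_width: 0.0871
grip_force: 0.0
```

Request:
{"name": "send_rows", "arguments": {"increments": [0,0,0,0.1,0,0,1,0,0,0,0,0,0,1]}}

```text
time: 16.13
position: [0.5794, -0.1114, 0.0355]
tool_rot: [0.999, 0.039, -0.0, -0.0]
ft_force: [-0.1, -0.3, 0.0]
grip_width: 0.087
grip_force: 0.0
```

Request:
{"name": "send_rows", "arguments": {"increments": [0,0,0,0.1,0,0,1,0,0,0,0,0,0,1]}}

```text
time: 16.3
position: [0.5802, -0.1113, 0.0355]
tool_rot: [0.999, 0.039, -0.0, -0.0]
ft_force: [-0.2, 0.4, -0.5]
grip_width: 0.0872
grip_force: 0.1
```

Request:
{"name": "send_rows", "arguments": {"increments": [0,0,0,0.1,0,0,1,0,0,0,0,0,0,1]}}

```text
time: 16.47
position: [0.5811, -0.1113, 0.0355]
tool_rot: [0.999, 0.039, -0.0, -0.0]
ft_force: [-0.7, 0.3, 0.2]
grip_width: 0.087
grip_force: 0.5
```

Request:
{"name": "send_rows", "arguments": {"increments": [0,0,0,0.1,0,0,1,0,0,0,0,0,0,1]}}

```text
time: 16.63
position: [0.5811, -0.1112, 0.0354]
tool_rot: [0.999, 0.04, -0.001, -0.0]
ft_force: [-3.5, -0.9, 1.9]
grip_width: 0.0875
grip_force: 1.9
```

Request:
{"name": "send_rows", "arguments": {"increments": [0,0,0,0.05,0,0,1,0,0,0,0,0,0,1]}}

```text
time: 16.8
position: [0.5812, -0.1112, 0.0354]
tool_rot: [0.999, 0.04, -0.002, -0.0]
ft_force: [-5.4, -1.4, 2.8]
grip_width: 0.0867
grip_force: 2.7
```

Seated flat. Retreat and check.

Request:
{"name": "send_rows", "arguments": {"increments": [0,0,0,-1,0,0,1,0,0,0,-3,0,0,1,0,0,0,-2,0,3,1,0,0,0,0,0,4,1,0,0,0,0,0,4,1,0,0,0,-2,3,2,1,0,0,0,-2,3,0,1,0,0,0,-2,3,0,1,0,0,0,-2,3,0,1,0,0,0,-1,3,0,1,0,0,0,0,0,0,1,0,0,0,0,0,0,1]}}

```text
time: 17.8
position: [0.4333, 0.0399, 0.166]
tool_rot: [0.999, 0.041, 0.001, 0.0]
ft_force: [1.2, -1.1, 1.4]
grip_width: 0.0874
grip_force: 0.0
```

```bash
python3 - <<'E'
from rig import robot
from h import *
c=robot.camera("top"); cv2.imwrite("pics/top5.png",cv2.resize(c["image"][130:250,230:390,::-1],None,fx=5,fy=5))
r,k=black_rect(c,(260,166,376,206),.05,50); print(r,cv2.boxPoints(r).round().tolist())
o=dict(np.load("top0.npz"))
for b in((326,175,372,206),):  # right end of loaded tray then/now
    print([black_rect(x,b,.05,50)[0] for x in(o,c)])
E
```

```text
((657.4249267578125, -220.54940795898438), (114.3046646118164, 336.1361999511719), 3.9940826892852783) [[589.0, -57.0], [612.0, -392.0], [726.0, -384.0], [703.0, -49.0]]
[((659.6834106445312, -304.59210205078125), (106.75473022460938, 167.6554412841797), 4.593533515930176), ((655.1654052734375, -303.65087890625), (104.86681365966797, 172.41114807128906), 0.8740220665931702)]
```

View pics/top5.png

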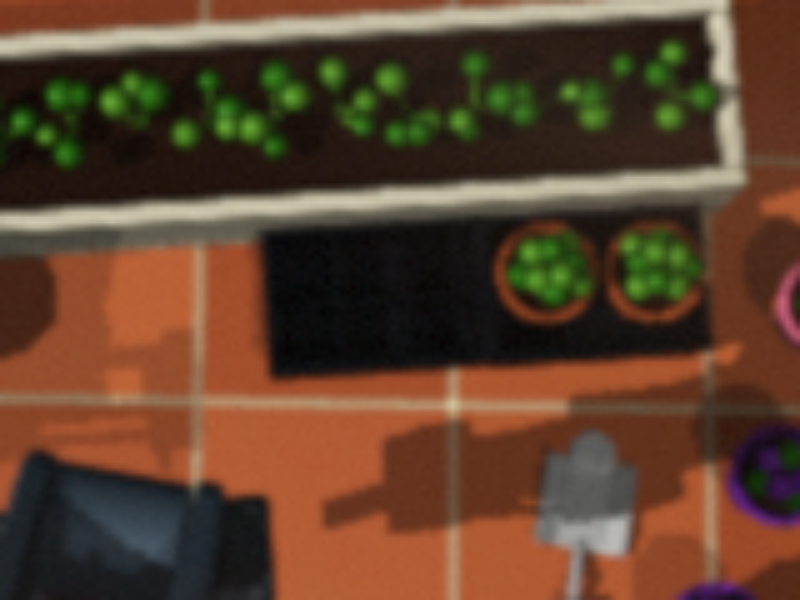

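The two trays form one straight row, crop (268,235) to (708,350), 336 mm measured against 340 expected, flat to the trough. The loaded tray's outer end is unmoved.

```bash
python3 -c "
from rig import robot
print(robot.hand_in())"
```

```text
the job is handed in; nothing more can be done
None
```

The empty tray is pushed home, with its long side flat against the trough and its end against the loaded tray; the final top view shows the loaded tray's outer end unmoved, and the job is handed in (no verdict came back).

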